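# Lock a cell into the bayonet test holder

### The arm

A 6-joint arm with a two-finger parallel gripper is mounted at the origin on the work surface. World frame = base frame: x ahead of the robot, y to its left, z up, the work surface at z = 0. Lengths are in m, angles in degrees, forces in N, time in s.
With the tool pointing down it reaches from about 0.25 to 0.725 m from the base axis. Payload 9.7 kg.
Tool frame: the origin (TCP) lies at the very end of the fingers, on their centre line; the grasp point (between the pads) lies 19 mm behind it; z points along the fingers, y is the line along which they close (so a half turn about z gives the same grasp; the last joint's range is limited). The gripper opens to 85 mm and grips with 20 to 120 N. Pads are 22 mm wide; open, the fingers measure 114 mm over their backs; the gripper's body (76 mm by 85 mm) begins 54 mm behind the grasp point. The pads swing forward as they close: fully open they stand 13 mm farther back than shut.
Start: joints at [73.797, 4.979, 10.078, 95.1, 0, 90], TCP at [0.153, 0.528, 0.231] pointing down, gripper open.
Joint ranges: [-179.16, 179.16], [-48.56, 103.87], [-65.8, 70.77], [-126.05, 130.52], [-82.76, 87.17], [-180, 180]. Speed limits (degrees/s): [127.2, 127.2, 147.25, 180, 180, 180].

### API

Orientations are given as [roll, pitch, yaw] about the fixed x, y, z axes, in that order (R = Rz(yaw) Ry(pitch) Rx(roll)).
In Python, from workcell import bot gives the robot as it stands.
- The arm moves only by the tool arm_command, never from a script. Its argument "series" is a list of rows, each a list of 4 numbers: the shift along the tool's x, y, z in m, then the turn about the tool's z in rad. A call has exactly 5 rows; each row is the pose to reach, as a shift and turn from the pose commanded when the call began, along the tool's axes at that moment; what a row does not reach only later rows make up. A row lasts 1/10 s, in which the tool goes at most 50 mm and 8.59 degrees, less where a joint would pass 70% of its speed; a pose out of reach is approached as far as the arm can. A call with a gripper value outside its range is refused whole. "hand" is the finger opening in m, from 0 to 0.0854, set as the call begins (left out, the last holds). The fingers move at their own pace and stop on an object; "grip_force" is the grip in N (left out, the last holds). Time passes only in rows, so rows that repeat a pose let the fingers close, or fill a call up. It gives the time, the measured TCP pose, the force, the opening and the grip force at its end, in the units of the state.
- bot.get_obs(): the state, without advancing time (a new reading comes with each control period).
- bot.camera(name): name is "scene" or "top"; returns a dict with "color" (480x640x3 uint8, blue, green, red), "camera_matrix" (3x3 intrinsics, pixels), "xyz" and "orientation" of the camera in the world. Camera axes: x right, y up, looking along -z (the intrinsics and any distortion apply to the point x, -y, -z); pixel columns grow to the right and rows downward; lengths in m; the calibration is good to about 2 mm. A picture is of the moment at which its call begins. There is no depth.
- bot.job_done(): hands the job in; it is judged then, once.
Trained networks look in the newest picture that a camera, given by its name, has taken for a name from the list of things; names that differ only in an ending like _2 or _b are one class to them, and where a whole thing is asked for, a point or a joint stands for the part that bears it (a point fixed in the world has none). Each returns a list of dicts, best first, with "confidence" (0 to 1); they miss things now and then, are a little off and sometimes report something else, mostly with a low value. They report only what shows in the picture. A call takes as long as a camera call.
- bot.find_in(camera, target): "location" ([column, row] in pixels, amid what is visible of it).
- bot.mark_of(camera, target): "location" ([column, row] in pixels: a listed point, or the origin of a listed thing).
The state is a dict: "time": time; "q": joint angles; "qd": joint speeds; "joint_efforts": joint torques, N m; "ee_pos": TCP position; "tcp_rot": TCP orientation; "wrist_force": force on the tool from outside, world axes, zero at the start; "torque": the same for the moment, N m; "opening": finger opening in m; "grasp_force": force on a finger pad.
Only numpy, scipy, OpenCV 4.12 (cv2) and the standard library are available. Lean on these libraries where they do the work, as an engineer would, in place of code of your own. Each camera call takes 0.05 s, during which the arm holds its last target. There are 200 camera calls.

### The job

Take the one fat battery cell out of the cell rack and stand it, terminal end up as it stands now, in the open bay of the spring-loaded two-bay test holder. Then fit the bayonet cap (the one with two lugs) over it: lugs in at the slots, push down against the spring, turn a quarter turn clockwise seen from above, and let it spring up so that the lugs seat in their notches. Let go, and leave the two slim cells, the plain plug and the reel stand where they are.

Things in the scene. Friction and masses are not known exactly. Their poses are not given: they have to be found in the camera images.
- mouth (a point): Fixed test holder: grey upright block 60 x 60 mm, 100 mm tall with a bright metal top: the open bay of a two-bay tester. This point: centre of its round well (33 mm across) at the top face, z up. Two entry slots 16 mm wide run from the well to 24 mm from the centre along this frame's +x and -x: the cap's lugs and bar go in along x, either way round. The other bay, already locked, is 75 mm off along +y.
- notch (a point): Lock position inside the holder, on the well's axis 4 mm below its top; same axes as the mouth. The lugs run in a track under a rim 8 mm thick in all, and can turn only clockwise seen from above, 90 degrees to a stop. There, on the +y and -y sides, notches 16 mm wide and 4 mm deep are cut in the rim's underside, hidden from above: the lugs rise into them. Locked, the cap's bar lies along y.
- bay2 (a point): Centre of the top face of the tester's second bay, a block like the first: already loaded, with a like cap locked on it, fixed, in the way: its disc is 48 mm across and its bar, 44 mm along y and 12 mm along x, reaches 43 mm above the top face. Nothing to do there. Both stand on a foot 90 x 165 x 4 mm.
- plunger (a joint): Sprung contact at the bottom of the holder's well, value in m: 0 when up (the contact 55 mm below the holder's top), growing as it is pushed down, to 0.036 at most. It starts to yield at 3 N and stiffens by 250 N/m: 9 N at 0.024 (cap locked), 11 N at 0.032.
- cell_mid (a point): The fat cell, to be loaded: a violet cylinder 26 mm in diameter and 65 mm tall, 90 g or so, standing in one pocket of the rack with its steel terminal on top. This point is its centre, half-way up. Standing free on the plunger in the well its top is 10 mm above the holder's top; locked under the cap its top is 14 mm below it.
- slim1_mid (a point): A slim cell, violet, 18 mm in diameter and 65 mm tall, standing in the rack; centre, half-way up. Leave it.
- slim2_mid (a point): The other slim cell, the same size; centre, half-way up. Leave it.
- rack_mid (a point): Fixed black cell rack, 50 x 160 mm and 25 mm tall, walls and floor 4 mm; three open pockets in a row along this frame's y, 52 mm apart, one cell standing loosely in each. The point is the centre of its top edge; x is across the row.
- cap_mid (a point): Bayonet cap, upright in the tray, 57 mm tall, about 80 g; this point: on its axis, half-way up, z up; lugs and grip bar lie along x (half a turn gives the same cap). In the holder this point is 6.5 mm above the holder's top when pushed home (disc on the top), 14.5 mm when seated in the notches; the lugs are below the rim and can turn while it is 6.5 to 10.5 mm above.
- plug_mid (a point): A plain black round plug without lugs, 36 mm across and 34 mm tall with a 20 mm round knob, standing in the tray beside the cap; centre, half-way up. Leave it.
- tray_mid (a point): Fixed grey parts tray, 110 x 170 mm (x, y of this frame) and 20 mm tall, walls and floor 4 mm, with the cap towards one end of its y and the plug towards the other; centre of its top edge.
- reel_mid (a point): A reel of nickel strip on a steel stand, loose, 70 x 90 mm foot, 167 mm tall in all, about 0.9 kg, standing beyond the holder; this point is 80 mm above its foot's underside. Leave it.
- cap: The same cap; origin at the centre of its lower end. Round metal stem 28 mm in diameter, chamfered foot, 0 to 22 mm up; two lugs 10 mm wide on it, 4 to 10 mm up, to 21 mm from the axis along +x and -x; black disc 48 mm across, 22 to 27 mm up; grip bar 44 mm long (along x, in line with the lugs), 12 mm thick (y), 27 to 57 mm up.
- cell: The same fat cell; origin at the centre of its lower end.

How it is judged (in metres and radians):
On the way, in this order (a step that is already met when the one before it is completed fails the run):
1. the fat cell stands in the holder's well (horizontal distance between cell_mid and mouth below 0.006 m and angle between cell_mid's own z axis and vertical below 0.2 rad and z of cell_mid in the frame of mouth below -0.018 m), for 0.2 s.
2. the cap is pushed in, its lugs through the entry slots to below the rim (z of cap_mid in the frame of mouth below 0.0108 m and horizontal distance between cap_mid and mouth below 0.006 m and angle between the x axis of cap_mid and the x axis of mouth, either way round below 0.5 rad), for 0.02 s.
3. the cap is turned a quarter turn and sprung up into the notches (z of cap_mid in the frame of mouth between 0.012 and 0.0165 m and horizontal distance between cap_mid and mouth below 0.005 m and angle between the x axis of cap_mid and the y axis of mouth, either way round below 0.3 rad and angle between cap_mid's own z axis and vertical below 0.12 rad), for 0.2 s.
At the end, for the whole second after the job is handed in: Fat cell upright in the well (6 mm, 0.2 rad), its centre 42 to 51 mm below the holder's top; cap locked: upright (0.12 rad), within 5 mm of the axis, bar within 0.3 rad of the notch line, its centre 12 to 16.5 mm above the holder's top (sprung up into the notches); both at rest (all of step 3 and horizontal distance between cell_mid and mouth below 0.006 m and angle between cell_mid's own z axis and vertical below 0.2 rad and z of cell_mid in the frame of mouth between -0.051 and -0.042 m and linear speed of each of cap, cell below 0.02 m/s); the robot touches nothing.
It fails at once if a slim cell is moved more than 25 mm or tipped over (distance of slim1_mid from where it was at the start of the episode above 0.025 m or angle between slim1_mid's own z axis and vertical above 0.5 rad).
It fails at once if a slim cell is moved more than 25 mm or tipped over (distance of slim2_mid from where it was at the start of the episode above 0.025 m or angle between slim2_mid's own z axis and vertical above 0.5 rad).
It fails at once if the plain plug is moved more than 25 mm or tipped over (distance of plug_mid from where it was at the start of the episode above 0.025 m or angle between plug_mid's own z axis and vertical above 0.5 rad).
It fails at once if the reel stand is moved more than 25 mm or tipped over (distance of reel_mid from where it was at the start of the episode above 0.025 m or angle between reel_mid's own z axis and vertical above 0.5 rad).
It also fails if it takes over 64 s, if anything falls off the work surface, if the arm or the gripper's body presses on something with over 40 N, if the wrist force passes 120 N, or if a joint passes its speed limit or range.

## Working session

There is one attempt and no reset: what is moved stays moved. The work goes in short steps, Python scripts to look and compute and a tool call to move; the robot and the scene stay as the last step left them, time stands still between calls to the robot, and variables do not carry over. Pictures are saved under pics/ and viewed, at most 10 in all, crops included, and the job is handed in when it is done.

Besides the shell and the picture viewer there is one more tool, called after "Emit:" as name(argument=value, ...), one argument or row to a line, values as JSON. arm_command: Moves the arm, as the interface text tells. Its arguments: {"type":"object","properties":{"series":{"type":"array"},"hand":{"type":"number"},"grip_force":{"type":"number"}},"required":["series"]}

```bash
mkdir -p pics; cat > h.py <<'E'
import numpy as np, cv2
from scipy.spatial.transform import Rotation as R
from workcell import bot
def rot(o):
    o=np.array(o,float)
    return o if o.shape==(3,3) else R.from_euler('xyz',o,degrees=True).as_matrix()
def ray(c,px):
    K=np.array(c['camera_matrix']); d=np.linalg.inv(K)@[px[0],px[1],1]
    return np.array(c['xyz']), rot(c['orientation'])@np.array([d[0],-d[1],-d[2]])
def atz(c,px,z):
    o,d=ray(c,px); return o+d*(z-o[2])/d[2]
def proj(c,p):
    q=rot(c['orientation']).T@(np.array(p)-c['xyz']); K=np.array(c['camera_matrix'])
    u=K@[q[0],-q[1],-q[2]]; return u[:2]/u[2]
E
python3 - <<'E'
from h import *
o=bot.get_obs(); print({k:np.round(v,3).tolist() for k,v in o.items()})
C={}
for n in('top','scene'):
    c=bot.camera(n); C[n]=c; cv2.imwrite(f'pics/{n}0.png',c['color']); print(n,{k:np.round(v,3).tolist() for k,v in c.items() if k!='color'})
Z=dict(mouth=.1,bay2=.1,cell_mid=.0365,slim1_mid=.0365,slim2_mid=.0365,rack_mid=.025,cap_mid=.0325,plug_mid=.021,tray_mid=.02,reel_mid=.08)
for t,z in Z.items():
    for n in C:
        for m in bot.mark_of(n,t)[:3]: print(t,n,np.round(m['location'],1),round(m['confidence'],2),np.round(atz(C[n],m['location'],z),4))
E
```

```text
{'time': 0.0, 'q': [73.797, 5.011, 10.036, 95.1, 0.0, 90.001], 'qd': [0.007, 0.015, -0.003, -0.076, 0.07, 0.029], 'joint_efforts': [0.0, -52.039, 46.48, 0.016, 0.0, -0.0], 'ee_pos': [0.153, 0.528, 0.231], 'tcp_rot': [-179.924, -0.0, 163.795], 'wrist_force': [0.358, 0.735, -0.126], 'torque': [0.019, -0.01, 0.004], 'grasp_force': 0.0, 'opening': 0.085}
top {'camera_matrix': [[472.274, 0.0, 322.393], [0.0, 472.274, 241.851], [0.0, 0.0, 1.0]], 'xyz': [0.395, 0.025, 1.231], 'orientation': [8.782, -1.496, -91.293]}
scene {'camera_matrix': [[458.195, 0.0, 319.245], [0.0, 458.195, 234.608], [0.0, 0.0, 1.0]], 'xyz': [0.934, 0.346, 0.857], 'orientation': [33.724, 0.299, 132.344]}
mouth top [322.3 267.7] 0.6 [ 0.5059 -0.0068  0.1   ]
mouth scene [332.6 215.2] 0.88 [ 0.5093 -0.0093  0.1   ]
bay2 top [293.4 254.1] 0.95 [0.5402 0.0621 0.1   ]
bay2 scene [348.6 242.8] 0.67 [0.5385 0.0584 0.1   ]
cell_mid top [438.1 271.5] 0.63 [ 0.4965 -0.3038  0.0365]
cell_mid top [217.1 288.1] 0.58 [0.4662 0.2563 0.0365]
cell_mid top [215.4 288.6] 0.47 [0.465  0.2605 0.0365]
cell_mid scene [447.9 298.5] 0.73 [0.4
[... 304 characters left out ...]
5]
rack_mid top [200.2 293.2] 0.86 [0.4549 0.3008 0.025 ]
rack_mid scene [469.1 305.5] 0.96 [0.4519 0.3016 0.025 ]
cap_mid top [457.4 272.2] 0.87 [ 0.4941 -0.3545  0.0325]
cap_mid scene [234.3 151.5] 0.9 [ 0.4883 -0.3493  0.0325]
cap_mid scene [238.5 251.7] 0.26 [ 0.6765 -0.1253  0.0325]
plug_mid top [421.5 275.7] 0.62 [ 0.4879 -0.2643  0.021 ]
plug_mid top [452.2 274.3] 0.34 [ 0.4899 -0.3443  0.021 ]
plug_mid scene [259.5 176. ] 0.56 [ 0.4954 -0.2536  0.021 ]
tray_mid top [439.  269.2] 0.97 [ 0.5039 -0.311   0.02  ]
tray_mid scene [243.4 164. ] 0.73 [ 0.4946 -0.3118  0.02  ]
reel_mid top [356.4 191.6] 0.77 [ 0.6979 -0.0973  0.08  ]
reel_mid scene [237.5 253.7] 0.59 [ 0.6958 -0.0962  0.08  ]
```

```bash
python3 - <<'E'
import cv2
t=cv2.imread('pics/top0.png')
cv2.imwrite('pics/ta.png',cv2.resize(t[225:340,150:350],None,fx=4,fy=4,interpolation=cv2.INTER_CUBIC))
cv2.imwrite('pics/tb.png',cv2.resize(t[160:310,340:500],None,fx=4,fy=4,interpolation=cv2.INTER_CUBIC))
E
```

```text
(no output)
```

View pics/scene0.png

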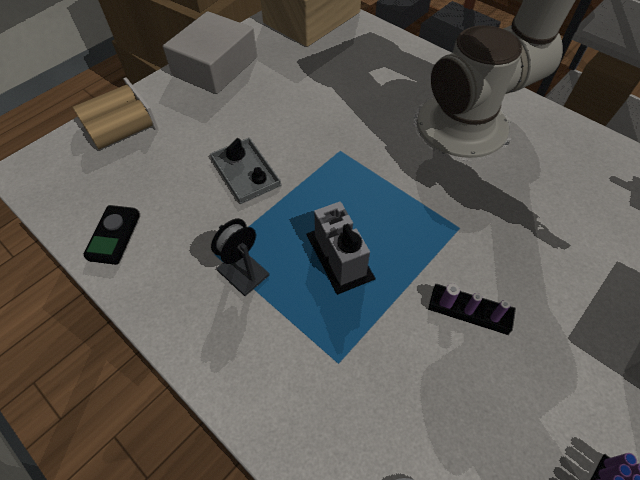

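View pics/ta.png

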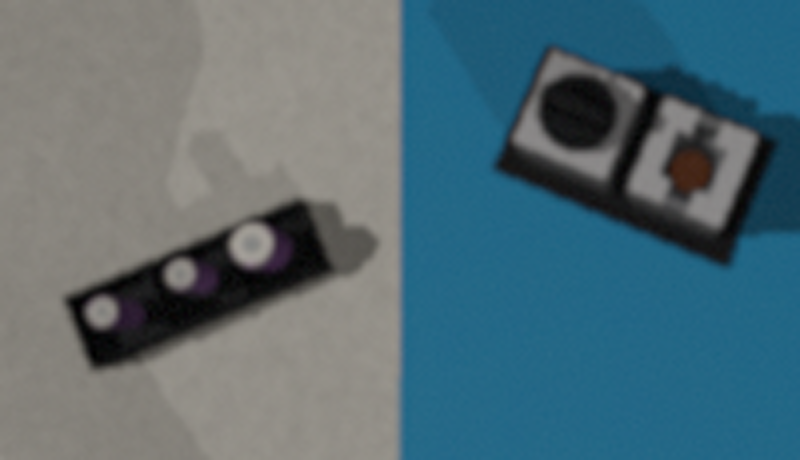

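View pics/tb.png

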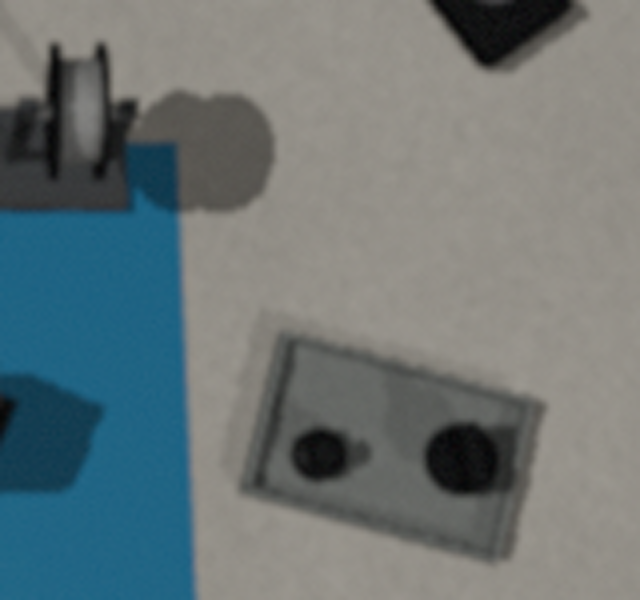

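```bash
cat >> h.py <<'E'
def rect(c,cx,cy,z,half,n,img=None):
    # metric patch: columns -> +x, rows -> -y
    src=np.array([[0,0],[n,0],[n,n],[0,n]],np.float32)
    W=[(cx-half,cy+half,z),(cx+half,cy+half,z),(cx+half,cy-half,z),(cx-half,cy-half,z)]
    H=cv2.getPerspectiveTransform(np.array([proj(c,w) for w in W],np.float32),src)
    return cv2.warpPerspective(c['color'] if img is None else img,H,(n,n),flags=cv2.INTER_CUBIC)
def grid(im,half):
    n=im.shape[0]
    for k in range(-int(half*100),int(half*100)+1):
        p=int(n/2+k*.01*n/(2*half)); cv2.line(im,(p,0),(p,4 if k else 12),(0,255,255),1); cv2.line(im,(0,p),(4 if k else 12,p),(0,255,255),1)
    return im
E
python3 - <<'E'
from h import *
rows=[]
for n in('top','scene'):
    c=bot.camera(n); r=[]
    for cx,cy,z,h,g in((.522,.025,.1,.08,1),(.47,.262,.069,.05,1),(.49,-.352,.061,.04,3.5)):
        im=rect(c,cx,cy,z,h,266); im=np.clip(255*(im/255.)**(1/g)*(1 if g==1 else 1.2),0,255).astype(np.uint8); r.append(grid(im,h))
    rows.append(np.hstack(r))
cv2.imwrite('pics/r1.png',np.vstack(rows))
E
```

```text
(no output)
```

View pics/r1.png

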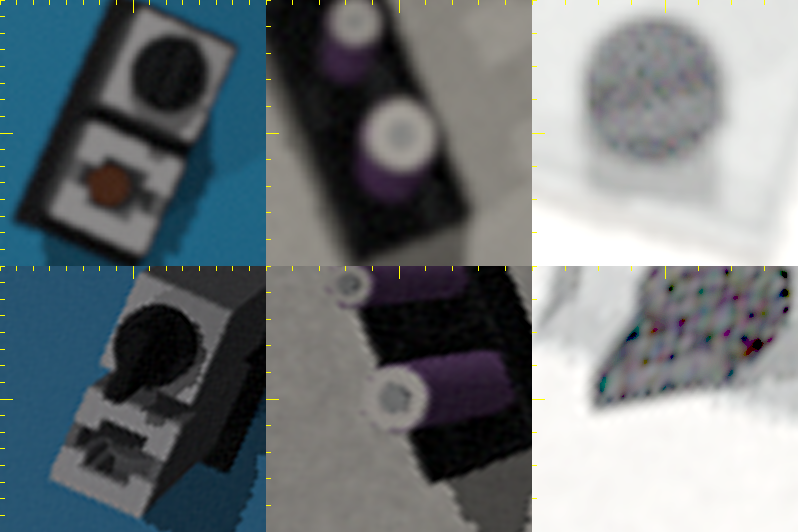

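```bash
python3 - <<'E'
from h import *
from scipy.optimize import minimize
from scipy.ndimage import map_coordinates
C={n:bot.camera(n) for n in('top','scene')}
G={}
for n,c in C.items():
    v=c['color'].astype(float); G[n]=(v.min(2) )  # white-ness: blue mat has low red
def samp(n,P): 
    uv=np.array([proj(C[n],p) for p in P]); return map_coordinates(G[n],[uv[:,1],uv[:,0]],order=1)
def cost(q,n,both):
    x,y,a=q; s,co=np.sin(a),np.cos(a)
    g=np.arange(-33,33.1,1.5); X,Y=np.meshgrid(g,g); X,Y=X.ravel(),Y.ravel()
    inn=(abs(X)<30)&(abs(Y)<30)
    hole=(np.hypot(X,Y)<16.5)|((abs(X)<24)&(abs(Y)<8))
    tot=0
    pts=np.c_[x+(co*X-s*Y)/1e3,y+(s*X+co*Y)/1e3,0*X+.1]
    v=samp(n,pts); f=inn&~hole; tot=-(v[f].mean()-v[~f].mean())
    return tot
for n in C:
    best=None
    for y0 in(-.012,-.006):
        for a in(-25,-21):
            r=minimize(cost,[.51,y0,np.radians(a)],args=(n,0),method='Nelder-Mead',options=dict(initial_simplex=np.array([[.51,y0,np.radians(a)],[.515,y0,np.radians(a)],[.51,y0+.005,np.radians(a)],[.51,y0,np.radians(a+4)]])))
            if best is None or r.fun<best.fun: best=r
    print('mouth',n,np.round(best.x[:2],4),np.degrees(best.x[2]).round(1),round(best.fun,1))
# cap mask
ims=[]
for n in C:
    im=rect(C[n],.49,-.352,.031,.045,300); 
    ims.append(grid(np.clip((im.astype(float)-8)*4.5,0,255).astype(np.uint8),.045))
    m=(im.max(2)<50).astype(np.uint8); ct=max(cv2.findContours(m,0,1)[0],key=cv2.contourArea); (u,v),r=cv2.minEnclosingCircle(ct); print('cap blob',n,.49+(u-150)*.3e-3,-.352-(v-150)*.3e-3,r*.3)
    m=bot.mark_of(n,'cap')
    for k in m[:2]: print('cap origin',n,k['confidence'],atz(C[n],k['location'],.004))
cv2.imwrite('pics/cap.png',np.hstack(ims))
# rack yaw
for t in('slim1_mid','slim2_mid','cell_mid','cell'):
    for n in C:
        for k in bot.find_in(n,t)[:2]: print(t,n,round(k['confidence'],2),atz(C[n],k['location'],.0365).round(4))
E
```

```text
mouth top [ 0.5121 -0.0082] -24.7 -66.1
mouth scene [ 0.5104 -0.0072] -23.9 -58.4
cap blob top 0.49106802215576173 -0.355040869140625 30.08007888793945
cap origin top 0.82 [ 0.49187905 -0.35584903  0.004     ]
cap blob scene 0.48595 -0.3523 45.190878295898436
cap origin scene 0.64 [ 0.49613223 -0.34989065  0.004     ]
slim1_mid top 0.41 [0.5172 0.0286 0.0365]
slim1_mid scene 0.47 [0.4517 0.3063 0.0365]
slim1_mid scene 0.27 [ 0.6894 -0.1126  0.0365]
slim2_mid top 0.59 [0.435  0.3565 0.0365]
slim2_mid scene 0.6 [0.5341 0.0294 0.0365]
cell_mid top 0.61 [0.4695 0.2706 0.0365]
cell_mid scene 0.65 [0.4688 0.2657 0.0365]
cell top 0.73 [0.5223 0.0258 0.0365]
cell top 0.55 [0.4643 0.2643 0.0365]
cell scene 0.61 [0.4651 0.2637 0.0365]
```

View pics/cap.png

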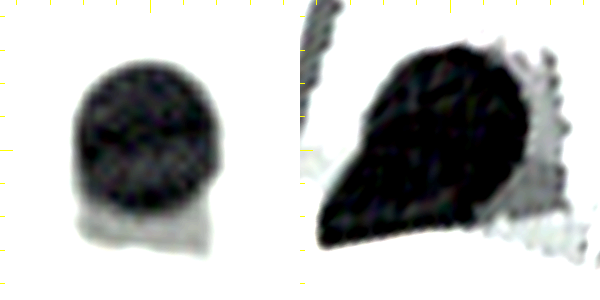

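```bash
python3 - <<'E'
from h import *
ims=[]
for n in('top','scene'):
    cs=[bot.camera(n) for _ in range(8)]
    av=np.mean([c['color'].astype(float) for c in cs],0)
    im=rect(cs[0],.487,-.352,.061,.04,390,av.astype(np.float32)).mean(2)
    print(n,np.percentile(im,[1,5,10,20,30,50]).round(1))
    im=np.clip((im-5)*5,0,255).astype(np.uint8)
    ims.append(grid(cv2.cvtColor(im,8),.04))
    for k in bot.find_in(n,'cap')[:1]: print(k)
cv2.imwrite('pics/cap2.png',np.hstack(ims))
E
```

```text
top [ 9.8 12.5 15.6 20.7 47.2 88. ]
scene [  2.6   5.1   6.4   9.   32.1 118.9]
{'location': [234.6, 152.4], 'confidence': 0.76}
```

View pics/cap2.png

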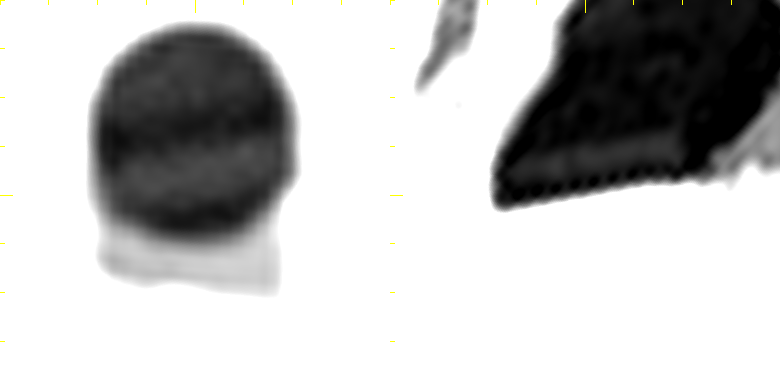

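The views show the mouth at about (0.511, -0.008) with yaw -24°. The fat cell is at (0.470, 0.262), and the cap is at (0.489, -0.346) with its bar at about +9.5°. I'm moving to the cell.

Emit:
arm_command(
  series=[
    [-0.04,-0.018,0,0.14],
    [-0.08,-0.036,0,0.28],
    [-0.125,-0.055,0,0.42],
    [-0.165,-0.073,0,0.56],
    [-0.205,-0.09,0,0.7],
  ],
  hand=0.06,
)

```text
time: 3.2
ee_pos: [0.3263, 0.3831, 0.2315]
tcp_rot: [180.0, -0.0, 123.4]
wrist_force: [1.6, 1.0, 0.3]
opening: 0.0603
grasp_force: 0.0
```

```bash
cat > plan.py <<'E'
import sys; from h import *
x,y,z,yaw=map(float,sys.argv[1:5])
o=bot.get_obs(); M=rot(o['tcp_rot']); d=M.T@(np.array([x,y,z])-o['ee_pos'])
t=(o['tcp_rot'][2]-yaw+180)%360-180
print('t',round(o['time'],2),'pos',np.round(o['ee_pos'],4),'rpy',np.round(o['tcp_rot'],1),'q6',round(o['q'][5],1),'F',np.round(o['wrist_force'],1),'op',round(o['opening'],4))
print('shift',np.round(d,4),'turn',round(np.radians(t),3))
E
python3 plan.py .4697 .262 .12 110
```

```text
t 3.2 pos [0.3263 0.3831 0.2315] rpy [180.   -0.  123.4] q6 106.2 F [1.6 1.  0.3] op 0.0603
shift [-0.18    0.0531  0.1115] turn 0.233
```

Emit:
arm_command(
  series=[
    [-0.04,0.012,0.015,0.06],
    [-0.08,0.024,0.04,0.12],
    [-0.12,0.036,0.065,0.18],
    [-0.15,0.046,0.09,0.233],
    [-0.18,0.053,0.1115,0.233],
  ],
)

```text
time: 3.7
ee_pos: [0.4702, 0.2628, 0.1184]
tcp_rot: [-180.0, 0.0, 110.2]
wrist_force: [0.1, 1.0, -1.3]
opening: 0.06
grasp_force: 0.0
```

```bash
python3 plan.py .4697 .262 .048 110
```

```text
t 3.7 pos [0.4702 0.2628 0.1184] rpy [-180.     0.   110.2] q6 99.0 F [ 0.1  1.  -1.3] op 0.06
shift [-0.0006 -0.0007  0.0704] turn 0.003
```

Emit:
arm_command(
  series=[
    [-0.0005,-0.0007,0.03,0.003],
    [-0.0005,-0.0007,0.055,0.003],
    [-0.0005,-0.0007,0.07,0.003],
    [-0.0005,-0.0007,0.0755,0.003],
    [-0.0005,-0.0007,0.0755,0.003],
  ],
)

```text
time: 4.2
ee_pos: [0.4685, 0.2636, 0.0443]
tcp_rot: [-180.0, 0.0, 110.2]
wrist_force: [-0.0, -0.6, 0.2]
opening: 0.0599
grasp_force: 0.0
```

Emit:
arm_command(
  series=[
    [0,0,0,0],
    [0,0,0,0],
    [0,0,0,0],
    [0,0,0,0],
    [0,0,0,0],
  ],
  hand=0.0,
  grip_force=40,
)

```text
time: 4.7
ee_pos: [0.4693, 0.2639, 0.0456]
tcp_rot: [179.9, -0.0, 110.2]
wrist_force: [-0.4, -0.2, 6.6]
opening: 0.0245
grasp_force: 39.0
```

Emit:
arm_command(
  series=[
    [0,0,-0.01,0],
    [0,0,-0.03,0],
    [0,0,-0.07,0],
    [0,0,-0.115,0],
    [0,0,-0.155,0],
  ],
)

```text
time: 5.2
ee_pos: [0.4684, 0.2633, 0.2019]
tcp_rot: [180.0, -0.0, 110.2]
wrist_force: [1.2, 0.9, -1.1]
opening: 0.025
grasp_force: 39.4
```

```bash
python3 plan.py .5113 -.0077 .23 110
```

```text
t 5.2 pos [0.4684 0.2633 0.2019] rpy [180.   -0.  110.2] q6 99.2 F [ 1.2  0.9 -1.1] op 0.025
shift [-0.2691 -0.0531 -0.0281] turn 0.003
```

Emit:
arm_command(
  series=[
    [-0.03,-0.006,-0.02,0],
    [-0.075,-0.015,-0.028,0],
    [-0.12,-0.024,-0.028,0],
    [-0.165,-0.033,-0.028,0],
    [-0.21,-0.042,-0.028,0],
  ],
)

```text
time: 5.7
ee_pos: [0.5015, 0.0501, 0.228]
tcp_rot: [180.0, 0.0, 110.2]
wrist_force: [0.5, -0.6, -1.1]
opening: 0.0246
grasp_force: 39.4
```

Emit:
arm_command(
  series=[
    [-0.035,-0.007,0,0],
    [-0.055,-0.011,0,0],
    [-0.059,-0.011,0,0],
    [-0.059,-0.011,0,0],
    [-0.059,-0.011,0,0],
  ],
)

```text
time: 6.2
ee_pos: [0.5115, -0.0065, 0.2275]
tcp_rot: [180.0, -0.0, 110.2]
wrist_force: [0.2, -0.5, -2.0]
opening: 0.0245
grasp_force: 39.4
```

```bash
python3 plan.py .5113 -.0077 .16 110; python3 - <<'E'
from h import *
o=bot.get_obs(); e=np.array(o['ee_pos']); ims=[]
for n in('top','scene'):
    c=bot.camera(n)
    a=rect(c,e[0],e[1],e[2]-.04,.05,390); ims.append(grid(a,.05))
    for t,z in(('cell_mid',e[2]-.0075),('cell',e[2]-.04),('mouth',.1)):
        for k in bot.mark_of(n,t)[:2]: print(t,n,round(k['confidence'],2),atz(c,k['location'],z).round(4),np.round(k['location'],0))
cv2.imwrite('pics/hold.png',np.hstack(ims))
E
```

```text
t 6.2 pos [ 0.5115 -0.0065  0.2275] rpy [180.   -0.  110.2] q6 69.1 F [ 0.2 -0.5 -2. ] op 0.0245
shift [-0.001  -0.0006  0.0675] turn 0.004
cell_mid scene 0.68 [ 0.5095 -0.0043  0.22  ] [336. 178.]
cell scene 0.68 [ 0.5132 -0.0083  0.1875] [332. 189.]
mouth scene 0.66 [ 0.5103 -0.0078  0.1   ] [333. 216.]
```

View pics/hold.png

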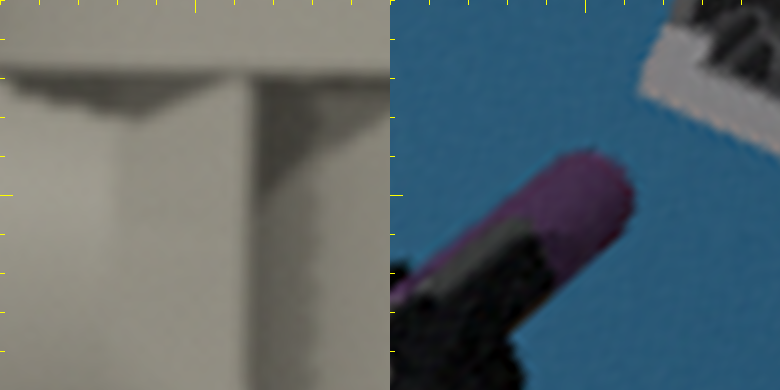

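Emit:
arm_command(
  series=[
    [-0.001,-0.0005,0.03,0],
    [-0.001,-0.0005,0.06,0],
    [-0.001,-0.0005,0.08,0],
    [-0.001,-0.0005,0.087,0],
    [-0.001,-0.0005,0.093,0],
  ],
)

```text
time: 7.1
ee_pos: [0.5115, -0.0084, 0.1342]
tcp_rot: [-180.0, -0.0, 110.2]
wrist_force: [0.6, 0.2, -0.6]
opening: 0.0245
grasp_force: 39.4
```

Emit:
arm_command(
  series=[
    [0,0,0.007,0],
    [0,0,0.014,0],
    [0,0,0.021,0],
    [0,0,0.028,0],
    [0,0,0.03,0],
  ],
)

```text
time: 7.6
ee_pos: [0.5112, -0.0085, 0.1034]
tcp_rot: [-179.9, -0.0, 110.2]
wrist_force: [0.1, -0.0, -1.4]
opening: 0.0248
grasp_force: 39.4
```

Emit:
arm_command(
  series=[
    [0,0,0,0],
    [0,0,0,0],
    [0,0,0,0],
    [0,0,0,0],
    [0,0,0,0],
  ],
  hand=0.045,
)

```text
time: 8.1
ee_pos: [0.5117, -0.0084, 0.1045]
tcp_rot: [180.0, 0.0, 110.2]
wrist_force: [-0.2, 0.1, -0.1]
opening: 0.0451
grasp_force: 0.0
```

Emit:
arm_command(
  series=[
    [0,0,-0.02,0],
    [0,0,-0.05,0],
    [0,0,-0.09,0],
    [0,0,-0.13,0],
    [0,0,-0.13,0],
  ],
)

```text
time: 8.6
ee_pos: [0.5131, -0.0085, 0.24]
tcp_rot: [179.6, 0.2, 110.2]
wrist_force: [0.2, 0.4, -0.2]
opening: 0.0452
grasp_force: 0.0
```

```bash
python3 plan.py .489 -.346 .16 189.5; python3 - <<'E'
from h import *
c=bot.camera('scene')
a=rect(c,.5113,-.008,.11,.05,390); cv2.imwrite('pics/in.png',grid(a,.05))
for t,z in(('cell_mid',.0775),('mouth',.1)):
    for k in bot.mark_of('scene',t)[:2]: print(t,round(k['confidence'],2),atz(c,k['location'],z).round(4))
E
```

```text
t 8.6 pos [ 0.5131 -0.0085  0.24  ] rpy [179.6   0.2 110.2] q6 68.9 F [ 0.2  0.4 -0.2] op 0.0452
shift [-0.3083 -0.1395  0.0798] turn -1.385
cell_mid 0.71 [ 0.5056 -0.0058  0.0775]
mouth 0.68 [ 0.5012 -0.0087  0.1   ]
mouth 0.31 [0.5157 0.0023 0.1   ]
```

View pics/in.png

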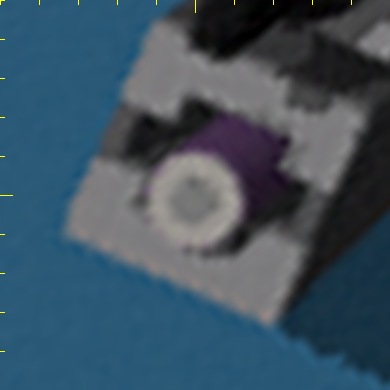

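The cell is standing in the well, its top ring centred near pixel (196, 201) of the patch. Next is the cap.

Emit:
arm_command(
  series=[
    [-0.035,-0.016,0,-0.14],
    [-0.07,-0.032,0,-0.28],
    [-0.105,-0.048,0,-0.42],
    [-0.14,-0.063,0,-0.56],
    [-0.175,-0.079,0,-0.7],
  ],
  hand=0.05,
)

```text
time: 9.25
ee_pos: [0.4969, -0.2012, 0.2326]
tcp_rot: [-180.0, -0.1, 150.6]
wrist_force: [1.0, 0.6, 0.0]
opening: 0.0498
grasp_force: 0.0
```

```bash
python3 plan.py .489 -.346 .12 189.5
```

```text
t 9.25 pos [ 0.4969 -0.2012  0.2326] rpy [-1.800e+02 -1.000e-01  1.506e+02] q6 7.3 F [1.  0.6 0. ] op 0.0498
shift [-0.0644 -0.13    0.1125] turn -0.679
```

Emit:
arm_command(
  series=[
    [-0.015,-0.03,0.02,-0.14],
    [-0.03,-0.06,0.045,-0.28],
    [-0.045,-0.09,0.07,-0.42],
    [-0.056,-0.115,0.095,-0.55],
    [-0.0644,-0.13,0.1125,-0.679],
  ],
)

```text
time: 9.75
ee_pos: [0.4874, -0.3459, 0.1179]
tcp_rot: [179.8, -0.2, -170.6]
wrist_force: [0.6, 0.2, -0.3]
opening: 0.0501
grasp_force: 0.0
```

```bash
python3 plan.py .489 -.346 .034 189.5
```

```text
t 9.75 pos [ 0.4874 -0.3459  0.1179] rpy [ 179.8   -0.2 -170.6] q6 -44.8 F [ 0.6  0.2 -0.3] op 0.0501
shift [-0.0018 -0.0006  0.0839] turn -0.002
```

Emit:
arm_command(
  series=[
    [-0.0015,0,0.03,0],
    [-0.0015,0,0.055,0],
    [-0.0015,0,0.07,0],
    [-0.0015,0,0.081,0],
    [-0.0015,0,0.081,0],
  ],
)

```text
time: 10.25
ee_pos: [0.49, -0.3439, 0.0392]
tcp_rot: [179.9, -0.1, -170.8]
wrist_force: [0.3, 0.7, 0.5]
opening: 0.0497
grasp_force: 0.0
```

Emit:
arm_command(
  series=[
    [0,0,0,0],
    [0,0,0,0],
    [0,0,0,0],
    [0,0,0,0],
    [0,0,0,0],
  ],
  hand=0.0,
  grip_force=60,
)

```text
time: 10.75
ee_pos: [0.4914, -0.3449, 0.0422]
tcp_rot: [-179.9, 0.1, -170.8]
wrist_force: [0.4, 1.0, 6.1]
opening: 0.0105
grasp_force: 59.5
```

```bash
python3 plan.py .489 -.346 .034 189.5
```

```text
t 10.75 pos [ 0.4914 -0.3449  0.0422] rpy [-1.799e+02  1.000e-01 -1.708e+02] q6 -44.3 F [0.4 1.  6.1] op 0.0105
shift [ 0.0025 -0.0007  0.0082] turn -0.005
```

Emit:
arm_command(
  series=[
    [0,0,-0.01,0],
    [0,0,-0.03,0],
    [0,0,-0.07,0],
    [0,0,-0.115,0],
    [0,0,-0.16,0],
  ],
)

```text
time: 11.25
ee_pos: [0.4902, -0.3443, 0.2029]
tcp_rot: [180.0, -0.0, -170.8]
wrist_force: [0.8, -0.1, -1.4]
opening: 0.0106
grasp_force: 58.6
```

```bash
python3 plan.py .5113 -.0085 .21 156
```

```text
t 11.25 pos [ 0.4902 -0.3443  0.2029] rpy [ 180.    -0.  -170.8] q6 -44.3 F [ 0.8 -0.1 -1.4] op 0.0106
shift [-0.0744  0.3281 -0.0071] turn 0.579
```

Emit:
arm_command(
  series=[
    [-0.008,0.034,-0.004,0.09],
    [-0.017,0.076,-0.007,0.18],
    [-0.027,0.118,-0.007,0.27],
    [-0.036,0.16,-0.007,0.36],
    [-0.046,0.202,-0.007,0.45],
  ],
)

```text
time: 11.75
ee_pos: [0.5035, -0.1363, 0.2085]
tcp_rot: [-180.0, 0.0, 163.2]
wrist_force: [-0.1, -0.9, -0.5]
opening: 0.0109
grasp_force: 58.8
```

```bash
python3 plan.py .5113 -.0085 .21 156
```

```text
t 11.75 pos [ 0.5035 -0.1363  0.2085] rpy [-180.     0.   163.2] q6 1.7 F [-0.1 -0.9 -0.5] op 0.0109
shift [ 0.0296  0.1245 -0.0015] turn 0.125
```

Emit:
arm_command(
  series=[
    [0.01,0.042,0,0.07],
    [0.019,0.08,0,0.125],
    [0.026,0.11,0,0.125],
    [0.0296,0.1245,0,0.125],
    [0.0296,0.1245,0,0.125],
  ],
)

```text
time: 12.25
ee_pos: [0.511, -0.0087, 0.2082]
tcp_rot: [180.0, 0.0, 156.4]
wrist_force: [-0.0, 0.2, -0.8]
opening: 0.0107
grasp_force: 58.9
```

```bash
python3 plan.py .5113 -.0085 .15 156; python3 - <<'E'
from h import *
o=bot.get_obs(); e=np.array(o['ee_pos']); c=bot.camera('scene'); zb=e[2]-.036
a=rect(c,.5113,-.0085,zb,.05,390); b=rect(c,.5113,-.0085,.1,.05,390)
for k in bot.mark_of('scene','cap')[:1]+bot.mark_of('scene','mouth')[:1]: print(k['confidence'],atz(c,k['location'],zb).round(4))
cv2.imwrite('pics/caphold.png',grid(np.clip(np.hstack([a,b]).astype(float)*1.6,0,255).astype(np.uint8)[:, :780],.05))
print(zb,o['ee_pos'],proj(c,[.5113,-.0085,zb]))
E
```

```text
t 12.25 pos [ 0.511  -0.0087  0.2082] rpy [180.    0.  156.4] q6 22.6 F [-0.   0.2 -0.8] op 0.0107
shift [-0.0002  0.0002  0.0582] turn 0.007
0.64 [ 0.5121 -0.0023  0.1722]
0.7 [0.5483 0.0238 0.1722]
0.17220283922130544 [ 0.5110477  -0.00865421  0.20820284] [332.9249142  193.74789201]
```

View pics/caphold.png

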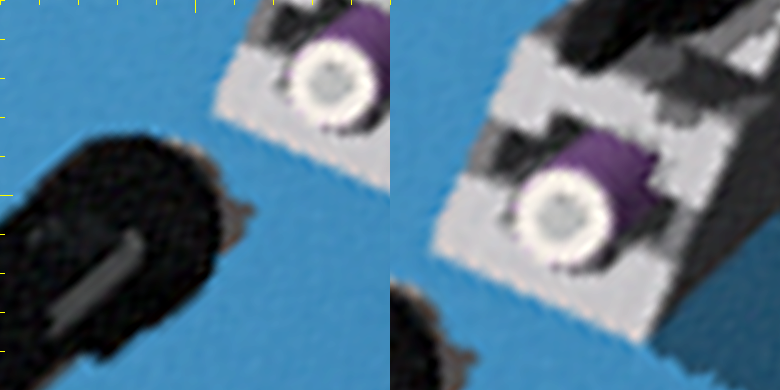

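```bash
cat > fit.py <<'E'
from h import *
from scipy.optimize import minimize
c=bot.camera('scene'); e=np.array(bot.get_obs()['ee_pos']); S=8
yaw=np.radians(bot.get_obs()['tcp_rot'][2]-180)
ctr=proj(c,[e[0],e[1],e[2]-.03]); u0,v0=int(ctr[0])-22,int(ctr[1])-22; W=50
im=cv2.resize(c['color'][v0:v0+W,u0:u0+W],None,fx=S,fy=S,interpolation=cv2.INTER_CUBIC).astype(float)
mask=(im[...,0]-im[...,2]<0.30*im[...,0]+8).astype(np.uint8)
def px(P): return (np.array([proj(c,p) for p in P])-[u0,v0]+.5)*S-.5
t=np.linspace(0,2*np.pi,40)[:-1]
def cyl(r,a,b): return np.vstack([np.c_[r*np.cos(t),r*np.sin(t),0*t+z] for z in(a,b)])
def box(x0,x1,y0,y1,a,b): return np.array([[x,y,z] for x in(x0,x1) for y in(y0,y1) for z in(a,b)])
parts=[np.vstack([cyl(12.5,0,0),cyl(14,1.5,22)]),cyl(24,22,27),box(-21,21,-5,5,4,10),box(-22,22,-6,6,27,57)]
def render(q,f=True):
    m=np.zeros_like(mask); R2=np.array([[np.cos(yaw),-np.sin(yaw)],[np.sin(yaw),np.cos(yaw)]])
    for p in parts:
        P=np.c_[p[:,:2]@R2.T/1e3+q[:2],p[:,2]/1e3+q[2]]
        cv2.fillConvexPoly(m,cv2.convexHull(np.round(px(P)).astype(np.int32)),1)
    return m
# ROI: toward +x / +y side, left of the holder, away from the fingers
yy,xx=np.mgrid[:W*S,:W*S]; a=px([e-[0,0,.036]])[0]
print('centre',a, 'size',W*S)
E
cat > runfit.py <<'E'
from fit import *
# direction 'away from camera' in image = up/left? print the projections of key points
f=px([e,e+[0,0,.05]]); print('tcp,up',f.round())
d=(f[1]-f[0])/np.linalg.norm(f[1]-f[0])
roi=((xx-f[0][0])*d[0]+(yy-f[0][1])*d[1]<0)   # below the fingertips in the image
# drop blobs not connected with cap (holder, bay2)
def cost(q): 
    m=render(q); band=roi&~hold
    return float((cv2.GaussianBlur(m.astype(np.float32),(0,0),5)-mb)[band].__pow__(2).sum())
n,lab=cv2.connectedComponents(mask); l=lab[int(f[0][1]),int(f[0][0])]
print('labels',n,l,[int((lab==i).sum()) for i in range(n)])
hold=(lab!=l)&(lab!=0); mb=cv2.GaussianBlur((lab==l).astype(np.float32),(0,0),5)
best=None
for dx in(-.004,0,.004):
  for dy in(-.003,.003):
    q0=np.array([e[0]+dx,e[1]+dy,e[2]-.036]); r=minimize(cost,q0,method='Nelder-Mead',options=dict(initial_simplex=np.vstack([q0]+[q0+v for v in np.eye(3)*.004])))
    if best is None or r.fun<best.fun: best=r
print('fit-e',((best.x-e)*1e3).round(1),best.fun,cost([e[0],e[1],e[2]-.036]))
for z in(-.033,-.036,-.039,-.042):
    r=minimize(lambda p:cost([p[0],p[1],e[2]+z]),best.x[:2],method='Nelder-Mead',options=dict(initial_simplex=np.vstack([best.x[:2],best.x[:2]+[.003,0],best.x[:2]+[0,.003]])))
    print(z,((r.x-e[:2])*1e3).round(1),round(r.fun))
m=render(best.x); o=im.clip(0,255).astype(np.uint8)
cv2.drawContours(o,cv2.findContours(m,0,1)[0],-1,(0,255,0),1); o[~roi]=o[~roi]//2
cv2.imwrite('pics/fit.png',np.hstack([o,cv2.cvtColor(((lab==l)*255).astype(np.uint8),8)]))
E
python3 runfit.py
```

```text
centre [179.32318888 196.12219552] size 400
tcp,up [[182.  98.]
 [186. -51.]]
labels 4 2 [88651, 1807, 41246, 28296]
fit-e [ -6.1   0.8 -38.2] 243.22280883789062 3412.43603515625
-0.033 [-3.1  3.3] 303
-0.036 [-5.   1.8] 257
-0.039 [-6.6  0.3] 232
-0.042 [-8.4 -1.1] 206
```

Emit:
arm_command(
  series=[
    [-0.002,0,0,0],
    [-0.0045,0.0005,0,0],
    [-0.0045,0.0005,0,0],
    [-0.0045,0.0005,0,0],
    [-0.0045,0.0005,0,0],
  ],
  grip_force=90,
)

```text
time: 12.95
ee_pos: [0.5154, -0.0115, 0.2077]
tcp_rot: [-180.0, -0.0, 156.2]
wrist_force: [0.6, 0.5, -1.7]
opening: 0.0099
grasp_force: 92.1
```

```bash
python3 plan.py .5154 -.01 .15 156; python3 runfit.py
```

```text
t 12.95 pos [ 0.5154 -0.0115  0.2077] rpy [-180.    -0.   156.2] q6 22.5 F [ 0.6  0.5 -1.7] op 0.0099
shift [0.0006 0.0014 0.0577] turn 0.004
centre [182.42746705 198.09331293] size 400
tcp,up [[185. 100.]
 [188. -48.]]
labels 4 2 [85531, 2181, 41647, 30641]
fit-e [ -5.8   0.6 -38.1] 217.88865661621094 3165.680419921875
-0.033 [-3.   3.1] 270
-0.036 [-4.8  1.5] 237
-0.039 [-6.5 -0. ] 207
-0.042 [-8.1 -1.4] 184
```

View pics/fit.png

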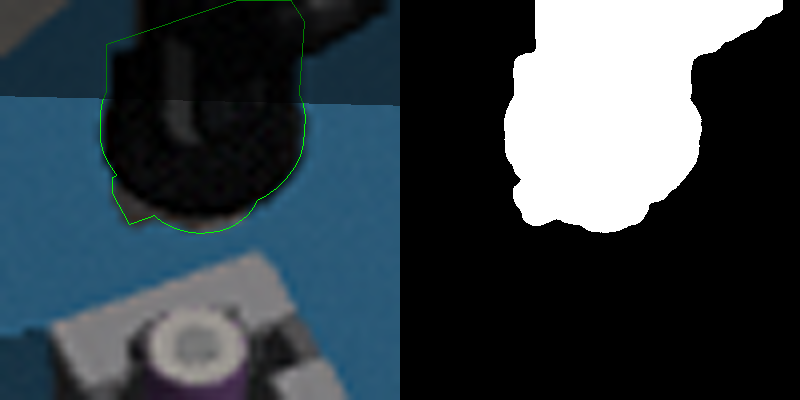

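Emit:
arm_command(
  series=[
    [0,0.0013,0.015,0],
    [0,0.0013,0.03,0],
    [0,0.0013,0.043,0],
    [0,0.0013,0.05,0],
    [0,0.0013,0.055,0],
  ],
)

```text
time: 13.5
ee_pos: [0.5157, -0.0101, 0.1522]
tcp_rot: [-180.0, -0.0, 156.2]
wrist_force: [-0.0, -0.3, -0.6]
opening: 0.0097
grasp_force: 92.2
```

Emit:
arm_command(
  series=[
    [0,0,0.003,0],
    [0,0,0.006,0],
    [0,0,0.009,0],
    [0,0,0.012,0],
    [0,0,0.014,0],
  ],
)

```text
time: 14.0
ee_pos: [0.5161, -0.0102, 0.139]
tcp_rot: [180.0, 0.0, 156.2]
wrist_force: [-0.3, 0.1, 3.2]
opening: 0.0098
grasp_force: 92.8
```

```bash
python3 plan.py .5154 -.01 .12 156
```

```text
t 14.0 pos [ 0.5161 -0.0102  0.139 ] rpy [180.    0.  156.2] q6 22.6 F [-0.3  0.1  3.2] op 0.0098
shift [ 0.0008 -0.0001  0.019 ] turn 0.004
```

Emit:
arm_command(
  series=[
    [0,0,0.002,0],
    [0,0,0.004,0],
    [0,0,0.006,0],
    [0,0,0.008,0],
    [0,0,0.01,0],
  ],
)

```text
time: 14.5
ee_pos: [0.5161, -0.0102, 0.1289]
tcp_rot: [180.0, 0.0, 156.2]
wrist_force: [0.8, 0.8, 6.0]
opening: 0.0099
grasp_force: 93.2
```

Emit:
arm_command(
  series=[
    [0,0,0.002,0],
    [0,0,0.004,0],
    [0,0,0.006,0],
    [0,0,0.007,0],
    [0,0,0.008,0],
  ],
)

```text
time: 15.0
ee_pos: [0.5162, -0.0102, 0.1212]
tcp_rot: [180.0, 0.1, 156.2]
wrist_force: [-0.0, -1.0, 8.2]
opening: 0.0092
grasp_force: 93.5
```

Emit:
arm_command(
  series=[
    [0,0,0.002,0],
    [0,0,0.004,0],
    [0,0,0.0055,0],
    [0,0,0.006,0],
    [0,0,0.006,0],
  ],
)

```text
time: 15.5
ee_pos: [0.5163, -0.0102, 0.1163]
tcp_rot: [180.0, 0.1, 156.2]
wrist_force: [-3.1, -0.6, 13.9]
opening: 0.0102
grasp_force: 94.7
```

Emit:
arm_command(
  series=[
    [0,0,-0.0005,0],
    [0,0,-0.001,0],
    [0,0,-0.0015,0],
    [0,0,-0.0015,0],
    [0,0,-0.0015,0],
  ],
)

```text
time: 16.0
ee_pos: [0.5163, -0.0102, 0.117]
tcp_rot: [180.0, 0.1, 156.2]
wrist_force: [-1.0, -0.6, 10.2]
opening: 0.0096
grasp_force: 94.1
```

```bash
python3 plan.py .5154 -.01 .116 156; python3 - <<'E'
from h import *
F=[];T=[];P=[]
for _ in range(6): 
    bot.camera('scene'); o=bot.get_obs(); F.append(o['wrist_force']);T.append(o['torque']);P.append(o['ee_pos'])
print(np.mean(F,0).round(2),np.mean(T,0).round(3),np.mean(P,0).round(4),np.round(o['joint_efforts'],1))
c=bot.camera('scene')
for k in bot.mark_of('scene','cap_mid')[:2]: print(k['confidence'],atz(c,k['location'],.108).round(4))
E
```

```text
t 16.0 pos [ 0.5163 -0.0102  0.117 ] rpy [1.800e+02 1.000e-01 1.562e+02] q6 22.6 F [-1.  -0.6 10.2] op 0.0096
shift [ 0.0009 -0.0002  0.001 ] turn 0.004
[-1.26  0.28  8.8 ] [ 0.005  0.279 -0.002] [ 0.5162 -0.0102  0.117 ] [  0.  -42.2  43.   -0.5  -0.    0. ]
0.73 [ 0.5153 -0.0058  0.108 ]
```

Emit:
arm_command(
  series=[
    [0.0008,-0.0005,0.0004,0.1],
    [0.0009,-0.001,0.0004,0.2],
    [0.001,-0.0015,0.0004,0.3],
    [0.0012,-0.002,0.0004,0.4],
    [0.0014,-0.0025,0.0004,0.5],
  ],
)

```text
time: 16.9
ee_pos: [0.5143, -0.0118, 0.1168]
tcp_rot: [179.9, 0.1, 127.4]
wrist_force: [1.3, 0.9, 8.9]
opening: 0.0098
grasp_force: 93.9
```

```bash
python3 plan.py .5154 -.01 .116 66; python3 -c "
from h import *
print(np.round(bot.get_obs()['torque'],3))"
```

```text
t 16.9 pos [ 0.5143 -0.0118  0.1168] rpy [1.799e+02 1.000e-01 1.274e+02] q6 51.3 F [1.3 0.9 8.9] op 0.0098
shift [0.0008 0.002  0.0008] turn 1.071
[ 0.169 -0.046  0.077]
```

Emit:
arm_command(
  series=[
    [0,-0.0005,0,0.1],
    [0.0001,-0.001,0,0.2],
    [0.0002,-0.0014,0,0.3],
    [0.0004,-0.0018,0,0.4],
    [0.0006,-0.0023,0,0.5],
  ],
)

```text
time: 17.4
ee_pos: [0.5123, -0.0128, 0.1168]
tcp_rot: [179.9, 0.0, 98.7]
wrist_force: [1.7, 1.5, 9.0]
opening: 0.0101
grasp_force: 93.9
```

Emit:
arm_command(
  series=[
    [0,-0.0005,0,0.1],
    [0.0001,-0.0009,0,0.2],
    [0.0002,-0.0014,0,0.3],
    [0.0004,-0.0018,0,0.4],
    [0.0006,-0.0022,0,0.5],
  ],
)

```text
time: 17.9
ee_pos: [0.5105, -0.0123, 0.117]
tcp_rot: [179.8, -0.1, 70.1]
wrist_force: [3.2, 1.9, 8.0]
opening: 0.0094
grasp_force: 93.9
```

```bash
python3 plan.py .5154 -.01 .116 66; python3 -c "
from h import *
print(np.round(bot.get_obs()['torque'],3))"
```

```text
t 17.9 pos [ 0.5105 -0.0123  0.117 ] rpy [ 1.798e+02 -1.000e-01  7.010e+01] q6 108.5 F [3.2 1.9 8. ] op 0.0094
shift [0.0039 0.0038 0.001 ] turn 0.071
[ 0.33  -0.709  0.067]
```

Emit:
arm_command(
  series=[
    [0.0005,0.0003,0,0.03],
    [0.001,0.0006,0,0.06],
    [0.001,0.0006,0,0.08],
    [0.001,0.0006,0,0.09],
    [0.001,0.0006,0,0.09],
  ],
)

```text
time: 18.4
ee_pos: [0.5106, -0.0119, 0.1167]
tcp_rot: [179.9, -0.0, 65.1]
wrist_force: [-0.6, 0.4, 8.5]
opening: 0.0102
grasp_force: 93.9
```

```bash
python3 plan.py .5154 -.01 .116 66; python3 -c "
from h import *
print(np.round(bot.get_obs()['torque'],3))"
```

```text
t 18.4 pos [ 0.5106 -0.0119  0.1167] rpy [179.9  -0.   65.1] q6 113.6 F [-0.6  0.4  8.5] op 0.0102
shift [0.0037 0.0035 0.0007] turn -0.015
[-0.011 -0.008  0.04 ]
```

Emit:
arm_command(
  series=[
    [0,0,-0.001,0],
    [0,0,-0.0025,0],
    [0,0,-0.004,0],
    [0,0,-0.005,0],
    [0,0,-0.006,0],
  ],
)

```text
time: 18.9
ee_pos: [0.5106, -0.0119, 0.1226]
tcp_rot: [179.9, -0.0, 65.1]
wrist_force: [-0.8, -0.4, 6.9]
opening: 0.0094
grasp_force: 93.8
```

Emit:
arm_command(
  series=[
    [0,0,-0.0005,0],
    [0,0,-0.001,0],
    [0,0,-0.0015,0],
    [0,0,-0.002,0],
    [0,0,-0.002,0],
  ],
)

```text
time: 19.4
ee_pos: [0.5105, -0.0119, 0.1243]
tcp_rot: [179.9, -0.0, 65.1]
wrist_force: [0.4, -1.0, 6.0]
opening: 0.0099
grasp_force: 93.3
```

Emit:
arm_command(
  series=[
    [0,0,-0.0004,0],
    [0,0,-0.0008,0],
    [0,0,-0.0012,0],
    [0,0,-0.0012,0],
    [0,0,-0.0012,0],
  ],
)

```text
time: 19.9
ee_pos: [0.5104, -0.0119, 0.1244]
tcp_rot: [180.0, 0.0, 65.1]
wrist_force: [5.7, -0.8, -2.7]
opening: 0.0099
grasp_force: 91.9
```

Emit:
arm_command(
  series=[
    [0,0,0.0006,0],
    [0,0,0.001,0],
    [0,0,0.001,0],
    [0,0,0.001,0],
    [0,0,0.001,0],
  ],
)

```text
time: 20.4
ee_pos: [0.5102, -0.0118, 0.1243]
tcp_rot: [180.0, -0.0, 65.1]
wrist_force: [2.7, -0.4, 4.0]
opening: 0.0097
grasp_force: 93.3
```

Emit:
arm_command(
  series=[
    [0,0,0,0],
    [0,0,0,0],
    [0,0,0,0],
    [0,0,0,0],
    [0,0,0,0],
  ],
  hand=0.035,
  grip_force=20,
)

```text
time: 20.9
ee_pos: [0.5099, -0.0118, 0.1239]
tcp_rot: [-180.0, 0.0, 65.1]
wrist_force: [0.4, -0.8, 0.4]
opening: 0.0353
grasp_force: 0.0
```

Emit:
arm_command(
  series=[
    [0,0,-0.01,0],
    [0,0,-0.03,0],
    [0,0,-0.06,0],
    [0,0,-0.1,0],
    [0,0,-0.14,0],
  ],
)

```text
time: 21.4
ee_pos: [0.5096, -0.0118, 0.2662]
tcp_rot: [180.0, -0.0, 65.1]
wrist_force: [1.1, -0.6, 0.3]
opening: 0.0353
grasp_force: 0.0
```

Emit:
arm_command(
  series=[
    [-0.04,0,0,0],
    [-0.08,0,0,0],
    [-0.12,0,0,0],
    [-0.15,0,0,0],
    [-0.15,0,0,0],
  ],
)

```text
time: 21.9
ee_pos: [0.4457, -0.1504, 0.2652]
tcp_rot: [179.9, 0.0, 64.9]
wrist_force: [0.4, 1.4, -0.6]
opening: 0.0353
grasp_force: 0.0
```

```bash
python3 - <<'E'
from h import *
from scipy.ndimage import map_coordinates
o=bot.get_obs(); print(np.round(o['ee_pos'],3),np.round(o['wrist_force'],1),round(o['opening'],3))
for n in('scene','top'):
    c=bot.camera(n)
    for t,z in(('cap_mid',.1145),('cap',.086),('bay2',.1)):
        for k in bot.mark_of(n,t)[:3]: print(t,n,round(k['confidence'],2),atz(c,k['location'],z).round(4))
    # compare look of our cap with the locked one of bay2: best offset between the two patches in the plane z=.143
    if n=='scene' or 1:
        A=rect(c,.5113+.0305,-.0078+.0685,.143,.03,240); B=rect(c,.5113,-.0078,.143,.045,360)
        r=cv2.matchTemplate(B,A,cv2.TM_CCOEFF_NORMED); _,m,_,l=cv2.minMaxLoc(r); print(n,'match',round(m,2),'offset mm',(l[0]-60)*.25,-(l[1]-60)*.25)
E
```

```text
[ 0.446 -0.15   0.265] [ 0.4  1.4 -0.6] 0.035
cap_mid scene 0.89 [ 0.5083 -0.0095  0.1145]
cap scene 0.88 [ 5.133e-01 -4.000e-04  8.600e-02]
bay2 scene 0.71 [0.5419 0.0636 0.1   ]
scene match 0.81 offset mm -1.25 0.5
cap_mid top 0.7 [ 0.5048 -0.0047  0.1145]
cap top 0.76 [ 0.5118 -0.0155  0.086 ]
bay2 top 0.8 [0.5454 0.0553 0.1   ]
bay2 top 0.18 [ 0.5125 -0.0175  0.1   ]
top match 0.87 offset mm -0.75 1.0
```

```bash
python3 -c "
from h import *
print(bot.job_done())"
```

```text
the job is handed in; nothing more can be done
None
```

I handed the job in with the fat cell in the well, the bayonet cap turned a quarter turn and sprung up into its notches, and the gripper clear; the hand-in returned no verdict, and I did not re-check the slim cells, plug and reel, but the arm met no unexpected force near them.

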